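Set a dowel with the spring setter

ROBOT

A 6-joint arm with a two-finger parallel gripper is mounted at the origin on the work surface. World frame = base frame: x ahead of the robot, y to its left, z up, the work surface at z = 0. Lengths are in m, angles in degrees, forces in N, time in s.
With the tool pointing down it reaches from about 0.25 to 0.725 m from the base axis. Payload 9.7 kg.
Tool frame: the origin (TCP) lies midway between the tips of the shut fingers; the grasp point (between the pads) lies 19 mm behind it; z points along the fingers, y is the line along which they close (so a half turn about z gives the same grasp; the last joint's range is limited). The gripper opens to 85 mm and grips with 20 to 120 N. Pads are 22 mm wide; open, the fingers measure 114 mm over their backs; the gripper's body (76 mm by 85 mm) begins 54 mm behind the grasp point. The pads swing forward as they close: fully open they stand 13 mm farther back than shut.
Start: joints at [-74.771, 4.979, 10.078, 95.1, 0, 90], TCP at [0.144, -0.531, 0.231] pointing down, gripper open.
Joint ranges: [-179.16, 179.16], [-48.56, 103.87], [-65.8, 70.77], [-126.05, 130.52], [-82.76, 87.17], [-180, 180]. Speed limits (degrees/s): [127.2, 127.2, 147.25, 180, 180, 180].

INTERFACE

Orientations are given as [roll, pitch, yaw] about the fixed x, y, z axes, in that order (R = Rz(yaw) Ry(pitch) Rx(roll)).
In Python, from workcell import * gives the robot as it stands.
- The arm moves only by the tool servo_tool, never from a script. Its argument "moves" is a list of rows, each a list of 4 numbers: the shift along the world's x, y, z in shares of 0.8 m (1.0 is 0.8 m), then the turn about the world's z in shares of pi/2 rad (1.0 is pi/2 rad). A call has 1 to 20 rows; each row is the pose to reach, as a shift and turn from the pose commanded when the call began; what a row does not reach only later rows make up. A row lasts 1/12 s, in which the tool goes at most 41.7 mm and 7.16 degrees, less where a joint would pass 70% of its speed; a pose out of reach is approached as far as the arm can. A shift or turn number past 1, either way, is cut back to 1. A call with a gripper value outside its range is refused whole. "claw" is the closure, from 0 (fully open) to 1 (shut), set as the call begins (left out, the last holds). The fingers move at their own pace and stop on an object; "force" is the grip in N (left out, the last holds). Time passes only in rows, so rows that repeat a pose let the fingers close. It gives the time, the measured TCP pose, the force, the opening and the grip force at its end, in the units of the state.
- get_obs(): the state, without advancing time (a new reading comes with each control period).
- camera(name): name is "side" or "top" or "wrist"; returns the picture (480x640x3 uint8, red, green, blue); there is no depth.
- get_calibration(name): a dict with "fx", "fy", "cx", "cy" (pixels), "rvec" (rotation vector, rad) and "tvec" (3), from world to camera coordinates, as OpenCV has them; the wrist camera has in their place "tool_from_camera" (4x4, takes a point from camera to tool coordinates, whose origin is the TCP and whose axes are the flange's). Camera axes: x right, y down, z forward; pixel columns grow to the right and rows downward; lengths in m; the calibration is good to about 2 mm. A picture is of the moment at which its call begins: read the wrist's pose just before it. get_calibration takes no time and is no camera call.
- job_done(): hands the job in; it is judged then, once.
The state is a dict: "time": time; "q": joint angles; "qd": joint speeds; "joint_efforts": joint torques, N m; "ee_pos": TCP position; "tcp_rot": TCP orientation; "wrist_force": force on the tool from outside, world axes, zero at the start; "torque": the same for the moment, N m; "opening": finger opening in m; "grasp_force": force on a finger pad.
Only numpy, scipy, OpenCV 4.12 (cv2) and the standard library are available. Lean on these libraries where they do the work, as an engineer would, in place of code of your own. Each camera call takes 0.05 s, during which the arm holds its last target. There are 200 camera calls.

TASK

Set the dowel pin in the clamped mould insert with the bench spring setter: draw the striker up by its knob until the sear catches, let go so that it stays cocked, then press the trigger down to fire it, so that the blow drives the dowel flush. The catch point is not marked: feel for it, go no further than a light touch on the end buffer, press the trigger gently, and leave the other things on the bench where they are.

Things in the scene. Friction and masses are not known exactly. Their poses are not given: they have to be found in the camera images.
- press: the spring setter, bolted down: dark steel base 150 (x) x 170 (y) x 20 mm, two posts, closed grey housing (x -52..28, y -35..35, z 80..205 mm), and below it a clamped aluminium mould insert, top at z 50 mm. Origin: centre of the base's underside, on the striker's axis; z up; the trigger sticks out on its +y side. Nothing comes off.
- striker: the striker: round steel shaft 16 mm in diameter through the housing, with a black knob on top. Origin: centre of its foot, on the dowel. z up.
- knob (a point): round black knob on top of the striker, 34 mm diameter, 20 mm high, on a 16 mm steel shaft (28 mm of it clear below the knob). This point: the knob's middle, 247 mm above the bench at the start. Let go before the sear catches, it falls back; let go after, it drops 1 to 3 mm on to the sear and stays up.
- lift (a joint): lift of the striker, m: 0 at the start (foot resting on the dowel), + up, about -0.006 once the dowel is flush. Lifting takes 6.5 N at first, 1 N more per 10 mm, plus under 1.5 N friction. The sear catches somewhere between 18 and 46 mm, at a place inside the housing that differs each time and is neither seen nor measured; 1 mm later the end buffer is met.
- buffer: sprung rubber end buffer, unseen inside the housing's top; yields 1 mm per 8 N. When the upward pull on the knob climbs steeply (13 N or more in all), the buffer is touched and the sear has already caught. Over 10 N on the buffer (18 to 21 N in all on the knob) is overdrawn. Origin: centre of its underside.
- trigger: trigger lever; it pivots at its origin, about the press's x axis; its steel arm comes out of the housing's +y side and carries the black pad 89 mm out and 8 mm above the pivot. It stands level whether cocked or not. The sear it trips is unseen inside the housing.
- pad (a point): black trigger pad 26 x 28 x 6 mm, 105 mm from the striker's axis on the press's +y side. This point: centre of its top face, 103 mm above the bench. Cocked, pressing it straight down takes 4 to 6 N and fires after 12 to 16 mm; it meets its end stop at 26 mm and springs back by itself. Over 25 N of finger force on it is too much.
- dowel (a joint): how far the dowel is driven, m: 0 = 6 mm proud at the start (it may creep by 1 mm), 0.006 = flush with the insert's top. Over 21 N moves it; the striker's resting load (6.5 N) does not, a push of 15 N on the knob would, the fired blow drives it home.
- dowel_top (a point): centre of the steel dowel's top face, 12 mm diameter, upright in the insert on the striker's axis; 56 mm above the bench at the start, 50 mm when flush.
- stone: grey grinding stone block 40 x 45 mm, 75 mm tall, loose; origin under its centre. Bystander.
- lamp: small round work lamp standing on the bench, 40 mm diameter, 105 mm tall, loose; origin under its centre. Bystander.
- file: hand tool lying flat, 150 mm long, black handle, steel blade, loose. Bystander.
- tray: open steel tray 80 x 100 mm, 25 mm high, loose; origin under its centre. Bystander.

How it is judged:
By the outcome, as a careful person would: the job done as asked, in the order asked, and still so for the second after the job is handed in, with the robot touching nothing.
It also fails if it takes over 58 s, if anything falls off the work surface, if the arm or the gripper's body presses on something with over 40 N, if the wrist force passes 120 N, or if a joint passes its speed limit or range.

## Working session

There is one attempt and no reset: what is moved stays moved. The work goes in short steps, Python scripts to look and compute and a tool call to move; the robot and the scene stay as the last step left them, time stands still between calls to the robot, and variables do not carry over. Pictures are saved under pics/ and viewed, at most 10 in all, crops included, and the job is handed in when it is done.

Besides the shell and the picture viewer there is one more tool, called after "Call:" as name(argument=value, ...) on one line, values as JSON. servo_tool: Moves the arm, as the interface text tells. Its arguments: {"type":"object","properties":{"moves":{"type":"array","items":{"type":"array","items":{"type":"number"}}},"claw":{"type":"number"},"force":{"type":"number"}},"required":["moves"]}

```bash
mkdir -p pics
python3 - <<'E'
from workcell import *
import cv2,numpy as np
for n in ["side","top"]:
    im=camera(n); cv2.imwrite(f"pics/{n}0.png",im[:,:,::-1])
    c=get_calibration(n); print(n,c)
o=get_obs(); print({k:np.round(v,3) for k,v in o.items()})
print(get_calibration("wrist"))
E
```

```text
side {'fx': 510.5191593365411, 'fy': 510.5191593365411, 'cx': 325.3337259887074, 'cy': 240.26826875523716, 'rvec': array([ 0.81605481, -2.45161431,  1.25524993]), 'tvec': array([0.51085665, 0.32352728, 0.65874371])}
top {'fx': 436.5936509657189, 'fy': 436.5936509657189, 'cx': 316.4171123483759, 'cy': 233.14003274010977, 'rvec': array([ 2.20376883, -2.16670559,  0.04801507]), 'tvec': array([0.04443303, 0.59260502, 0.90405795])}
{'time': np.float64(0.1), 'q': array([-7.4773e+01,  5.0060e+00,  1.0039e+01,  9.5099e+01, -1.0000e-03,
        9.0002e+01]), 'qd': array([ 0.031, -0.082,  0.037,  0.004, -0.032, -0.087]), 'joint_efforts': array([-0.0000e+00, -5.2156e+01,  4.6565e+01,  1.6000e-02, -0.0000e+00,
        0.0000e+00]), 'ee_pos': array([ 0.144, -0.53 ,  0.231]), 'tcp_rot': array([-1.79933e+02,  1.00000e-03,  1.52250e+01]), 'wrist_force': array([-0.175, -0.253, -0.561]), 'torque': array([-0.002, -0.001,  0.007]), 'grasp_force': np.float64(0.0), 'opening': np.float64(0.086)}
{'fx': 376.7258418224863, 'fy': 376.7258418224863, 'cx': 322.9637880643587, 'cy': 236.48701603274375, 'tool_from_camera': array([[ 1.06685141e-03, -9.48395692e-01, -3.17087484e-01,
         8.23221949e-02],
       [ 9.99999368e-01,  1.12470246e-03,  5.92152163e-07,
         4.01943731e-04],
       [ 3.56067478e-04, -3.17087284e-01,  9.48396292e-01,
        -1.42078455e-01],
       [ 0.00000000e+00,  0.00000000e+00,  0.00000000e+00,
         1.00000000e+00]])}
```

View pics/side0.png

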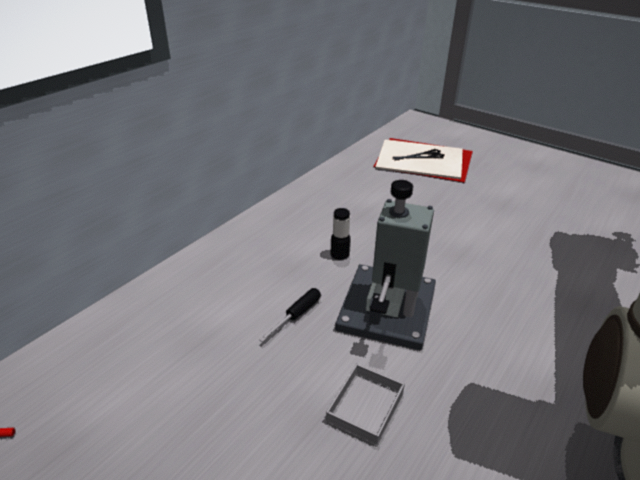

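View pics/top0.png

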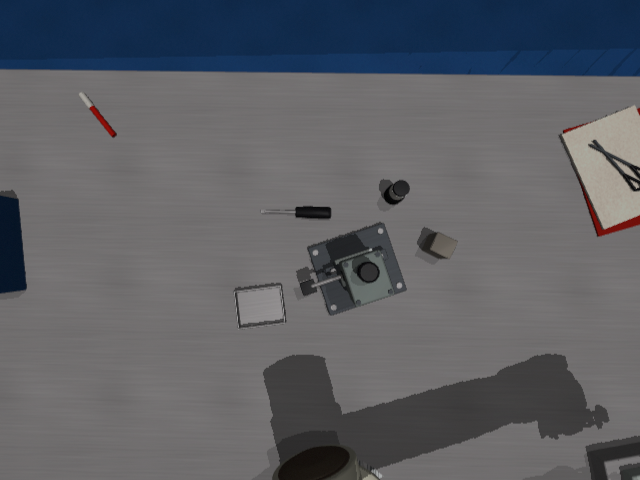

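The side view shows the knob at about (402,188) and the pad at about (379,303). The top view shows the knob at (368,271) and the pad at (307,285), with the tray, file, lamp and stone clear around them. Next I'll refine these with masks and triangulate.

```bash
cat > h.py <<'E'
import cv2,numpy as np
from workcell import *
def ray(c,uv):
    R=cv2.Rodrigues(np.array(c["rvec"]))[0]; d=R.T@np.array([(uv[0]-c["cx"])/c["fx"],(uv[1]-c["cy"])/c["fy"],1])
    return -R.T@np.array(c["tvec"]),d/np.linalg.norm(d)
def onz(c,uv,z):
    o,d=ray(c,uv); return o+d*(z-o[2])/d[2]
def tri(a,b):
    (o,d),(p,e)=a,b
    s=np.linalg.lstsq(np.c_[d,-e],p-o,rcond=None)[0]; x,y=o+d*s[0],p+e*s[1]
    return (x+y)/2,np.linalg.norm(x-y)
def blob(im,box,th=45):
    u0,v0,u1,v1=box; m=(im[v0:v1,u0:u1].max(2)<th).astype(np.uint8)
    n,l,s,c=cv2.connectedComponentsWithStats(m); return [(np.round(c[i]+[u0,v0],1),s[i]+np.array([u0,v0,0,0,0])) for i in range(1,n) if s[i,4]>25]
E
python3 - <<'E'
from h import *
s=cv2.imread("pics/side0.png");t=cv2.imread("pics/top0.png")
for n,im,b in [("sk",s,(385,175,420,215)),("sp",s,(362,285,395,320)),("tk",t,(350,255,390,290)),("tp",t,(290,262,325,300))]:
    print(n,[(th,blob(im,b,th)) for th in (30,45)])
a=np.hstack([cv2.resize(s[170:350,320:450],None,fx=3,fy=3,interpolation=2),cv2.resize(t[215:325,285:415],None,fx=3,fy=3,interpolation=2)[:540]] if False else [cv2.resize(s[170:350,320:450],(390,540)),cv2.resize(t[215:350,285:383+32],(390,405)) if False else cv2.resize(t[200:380,285:415],(390,540))])
cv2.imwrite("pics/crop0.png",a)
E
```

```text
sk [(30, [(array([401.1, 189.3]), array([391, 181,  21,  19, 299])), (array([393.7, 212.7]), array([390, 210,  12,   5,  26]))]), (45, [(array([401.1, 189.4]), array([391, 180,  21,  20, 338])), (array([394.1, 211.6]), array([389, 207,  16,   8,  60]))])]
sp [(30, [(array([377.5, 308.7]), array([367, 294,  22,  26, 290]))]), (45, [(array([373.8, 306.1]), array([362, 285,  33,  35, 527]))])]
tk [(30, [(array([365. , 270.5]), array([356, 262,  23,  20, 111]))]), (45, [(array([364.7, 271. ]), array([353, 262,  26,  21, 172]))])]
tp [(30, []), (45, [(array([320.5, 270.1]), array([315, 265,  10,  10,  41])), (array([304.1, 286.5]), array([300, 280,  11,  15,  80]))])]
```

View pics/crop0.png

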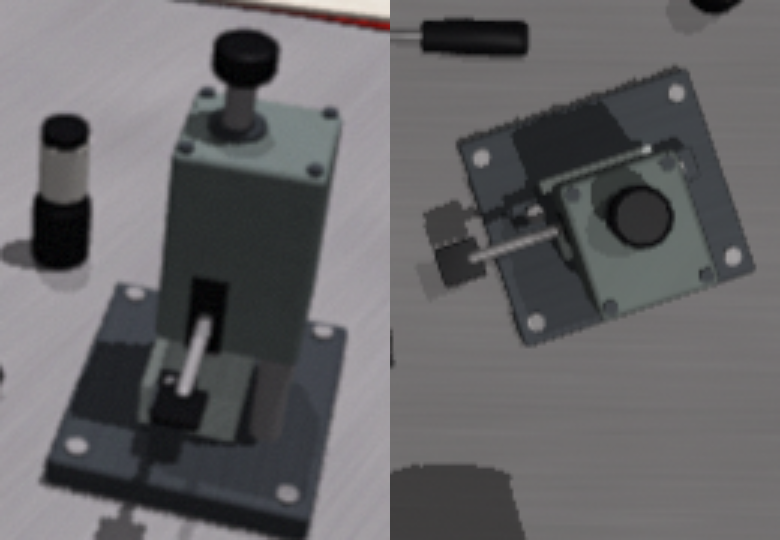

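The crops show the knob top at top-view (368.7,272) and side-view (402,185.5). The pad top is at top-view (308.3,287.3) and side-view (380,304). The base bolts give the yaw.

Run:
```python
from h import *
ct,cs=get_calibration("top"),get_calibration("side")
for n,t,s,z in [("knob",(368.7,272),(402,185.3),.257),("pad",(308.3,287.3),(380,303.5),.103)]:
    print(n,onz(ct,t,z),onz(cs,s,z),tri(ray(ct,t),ray(cs,s)))
B=[onz(ct,(285+(u-390)/3,200+v/3),.02) for u,v in [(481,158),(676,93),(734,256),(536,322)]]
B=np.array(B);print(B,B.mean(0)); d=B[0]-B[1]+B[3]-B[2]; print("yaw",np.degrees(np.arctan2(-d[0],d[1])))
for n,p,z in [("stoneT",(440,243),.05),("lampT",(400,187),.105),("traynear",(260,306),.02),("file",(313,212),.01)]: print(n,onz(ct,p,z))
o=np.array(get_calibration("top")["tvec"])
```

```text
knob [ 0.51892104 -0.031088    0.257     ] [ 0.51637511 -0.02718231  0.257     ] (array([ 0.51867608, -0.03147229,  0.25423828]), np.float64(0.00037556281021838107))
pad [0.48343841 0.06688767 0.103     ] [0.48381273 0.06601266 0.103     ] (array([0.48344799, 0.06683699, 0.10382658]), np.float64(0.00010325637516655913))
[[ 0.55052259  0.05600346  0.02      ]
 [ 0.59834996 -0.0797882   0.02      ]
 [ 0.48550052 -0.12102847  0.02      ]
 [ 0.43741343  0.01582062  0.02      ]] [ 0.51794662 -0.03224815  0.02      ]
yaw 19.381770657792664
stoneT [ 0.57403134 -0.19667372  0.05      ]
lampT [ 0.67793689 -0.10544443  0.105     ]
traynear [0.43727906 0.16960856 0.02      ]
file [0.63726089 0.06266062 0.01      ]
```

Knob is at (0.518,-0.0315) and pad at (0.4835,0.067). The spacing is 104.4 mm against the stated 105, the heights agree, and the yaw is 19.3°. Moving above the knob.

The rows are not in the units I measure in: shifts go in shares of 0.8 m and turns go in shares of pi/2 rad. I convert before sending: 49.9 cm / 80 = 0.6238, 49 cm / 80 = 0.6125, 0.07 rad / 1.5708 = 0.0446.

Call:
servo_tool(moves=[[0,0,0.0375,0],[0.0125,0.0125,0.075,0.0064],[0.0375,0.05,0.1063,0.0127],[0.075,0.1,0.1125,0.0191],[0.1125,0.15,0.1125,0.0255],[0.15,0.2,0.1125,0.0318],[0.1875,0.25,0.1125,0.0382],[0.225,0.3,0.1125,0.0446],[0.2625,0.35,0.1125,0.0446],[0.3,0.4,0.1125,0.0446],[0.3375,0.45,0.1125,0.0446],[0.375,0.5,0.1125,0.0446],[0.4125,0.55,0.1125,0.0446],[0.4375,0.5875,0.1125,0.0446],[0.4563,0.6125,0.1125,0.0446],[0.4675,0.6238,0.1125,0.0446],[0.4675,0.6238,0.1125,0.0446],[0.4675,0.6238,0.1125,0.0446],[0.4675,0.6238,0.1125,0.0446]], claw=0)

```text
time: 1.68
ee_pos: [0.5191, -0.0302, 0.3201]
tcp_rot: [-180.0, 0.1, 19.4]
wrist_force: [-1.0, 0.2, -0.5]
opening: 0.0858
grasp_force: 0.0
```

Run:
```python
from h import *
from scipy.spatial.transform import Rotation as Ro
o=get_obs(); im=camera("wrist")[:,:,::-1].copy(); cv2.imwrite("pics/w1.png",im)
print({k:np.round(o[k],4) for k in("time","q","ee_pos","tcp_rot","wrist_force")})
c=get_calibration("wrist"); T=np.array(c["tool_from_camera"]); R=Ro.from_euler("xyz",o["tcp_rot"],degrees=True).as_matrix()
# predicted pixel of knob top & pad
for p in [(.518,-.0315,.257),(.4835,.067,.103)]:
    x=np.linalg.inv(T)@np.r_[R.T@(np.array(p)-o["ee_pos"]),1]; print(x[0]/x[2]*c["fx"]+c["cx"],x[1]/x[2]*c["fy"]+c["cy"])
```

```text
{'time': np.float64(1.6833), 'q': array([-3.329700e+00,  4.030400e+00,  1.917180e+01,  1.052668e+02,
       -1.500000e-03,  1.572536e+02]), 'ee_pos': array([ 0.5191, -0.0302,  0.3201]), 'tcp_rot': array([-1.799529e+02,  1.162000e-01,  1.941680e+01]), 'wrist_force': array([-0.9563,  0.2284, -0.5263])}
323.71907696012795 260.7271469215108
216.5006260236039 200.32564599613562
```

View pics/w1.png

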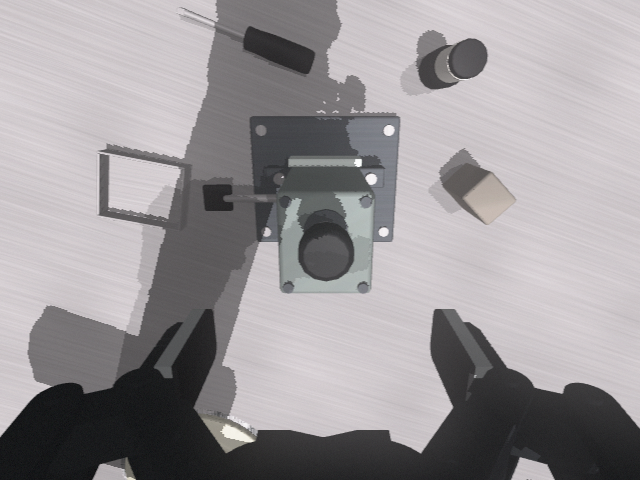

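The wrist view shows the knob top at about (326,253), predicted (324,261), and the pad at (217,197), predicted (216.5,200). This is within a few mm; I nudge by half that and descend around the knob.

Converted, -9.4 cm / 80 = -0.1175, -9.2 cm / 80 = -0.115.

Call:
servo_tool(moves=[[0.0006,-0.0025,-0.0125,0],[0.0006,-0.0025,-0.0375,0],[0.0006,-0.0025,-0.0625,0],[0.0006,-0.0025,-0.0875,0],[0.0006,-0.0025,-0.105,0],[0.0006,-0.0025,-0.115,0],[0.0006,-0.0025,-0.1175,0],[0.0006,-0.0025,-0.1175,0],[0.0006,-0.0025,-0.1175,0],[0.0006,-0.0025,-0.1175,0]])

```text
time: 2.57
ee_pos: [0.5193, -0.0339, 0.2285]
tcp_rot: [180.0, -0.1, 19.2]
wrist_force: [0.2, 0.2, -0.1]
opening: 0.0855
grasp_force: 0.0
```

Call:
servo_tool(moves=[[0,0,0,0],[0,0,0,0],[0,0,0,0],[0,0,0,0],[0,0,0,0],[0,0,0,0],[0,0,0,0],[0,0,0,0],[0,0,0,0],[0,0,0,0],[0,0,0,0],[0,0,0,0]], claw=1, force=60)

```text
time: 3.57
ee_pos: [0.5186, -0.0322, 0.2278]
tcp_rot: [-179.8, -0.0, 19.3]
wrist_force: [-3.8, 8.2, 4.5]
opening: 0.0318
grasp_force: 59.2
```

Call:
servo_tool(moves=[[-0.0004,0.0013,0.0006,0],[-0.0004,0.0013,0.0013,0],[-0.0004,0.0013,0.0013,0],[-0.0004,0.0013,0.0013,0],[-0.0004,0.0013,0.0013,0]])

```text
time: 3.98
ee_pos: [0.5185, -0.0322, 0.228]
tcp_rot: [-179.9, 0.0, 19.3]
wrist_force: [-0.8, 4.6, -2.3]
opening: 0.0319
grasp_force: 59.9
```

Converted, 1.7 cm / 80 = 0.0213, 1.65 cm / 80 = 0.0206.

Call:
servo_tool(moves=[[-0.0003,0.0013,0.0013,0],[-0.0003,0.0013,0.0025,0],[-0.0003,0.0013,0.0038,0],[-0.0003,0.0013,0.0056,0],[-0.0003,0.0013,0.0075,0],[-0.0003,0.0013,0.01,0],[-0.0003,0.0013,0.0125,0],[-0.0003,0.0013,0.015,0],[-0.0003,0.0013,0.0175,0],[-0.0003,0.0013,0.0194,0],[-0.0003,0.0013,0.0206,0],[-0.0003,0.0013,0.0213,0],[-0.0003,0.0013,0.0213,0],[-0.0003,0.0013,0.0213,0]])

```text
time: 5.15
ee_pos: [0.5185, -0.0319, 0.2455]
tcp_rot: [180.0, 0.0, 19.2]
wrist_force: [1.6, -4.6, -9.4]
opening: 0.0317
grasp_force: 60.4
```

Converted, 0.15 cm / 80 = 0.0019, -0.05 cm / 80 = -0.0006.

Call:
servo_tool(moves=[[0,-0.0006,0.0006,0],[0,-0.0006,0.0013,0],[0,-0.0006,0.0019,0],[0,-0.0006,0.0019,0],[0,-0.0006,0.0019,0]])

```text
time: 5.57
ee_pos: [0.5185, -0.032, 0.2469]
tcp_rot: [-180.0, -0.0, 19.2]
wrist_force: [2.3, -0.6, -10.8]
opening: 0.0312
grasp_force: 60.4
```

Converted, 0.1 cm / 80 = 0.0013, 0.05 cm / 80 = 0.0006.

Call:
servo_tool(moves=[[0,0,0.0006,0],[0,0,0.0013,0],[0,0,0.0013,0],[0,0,0.0013,0]])

```text
time: 5.9
ee_pos: [0.5185, -0.0321, 0.2478]
tcp_rot: [-180.0, -0.0, 19.2]
wrist_force: [2.6, -1.4, -10.1]
opening: 0.0316
grasp_force: 60.4
```

Converted, 0.15 cm / 80 = 0.0019, 0.1 cm / 80 = 0.0013.

Call:
servo_tool(moves=[[0,0,0.0006,0],[0,0,0.0013,0],[0,0,0.0019,0],[0,0,0.0019,0],[0,0,0.0019,0]])

```text
time: 6.32
ee_pos: [0.5185, -0.0321, 0.2494]
tcp_rot: [-180.0, -0.0, 19.2]
wrist_force: [0.8, 1.4, -10.4]
opening: 0.0314
grasp_force: 60.4
```

Converted, 0.15 cm / 80 = 0.0019, 0.1 cm / 80 = 0.0013.

Call:
servo_tool(moves=[[0,0,0.0006,0],[0,0,0.0013,0],[0,0,0.0019,0],[0,0,0.0019,0],[0,0,0.0019,0]])

```text
time: 6.73
ee_pos: [0.5185, -0.0321, 0.2509]
tcp_rot: [-180.0, -0.0, 19.2]
wrist_force: [1.9, 2.3, -10.0]
opening: 0.0318
grasp_force: 60.4
```

Converted, 0.15 cm / 80 = 0.0019, 0.1 cm / 80 = 0.0013.

Call:
servo_tool(moves=[[0,0,0.0006,0],[0,0,0.0013,0],[0,0,0.0019,0],[0,0,0.0019,0],[0,0,0.0019,0]])

```text
time: 7.15
ee_pos: [0.5185, -0.0321, 0.2524]
tcp_rot: [-180.0, -0.0, 19.2]
wrist_force: [0.7, 3.0, -10.2]
opening: 0.0316
grasp_force: 60.4
```

Call:
servo_tool(moves=[[0,0,0.0006,0],[0,0,0.0013,0],[0,0,0.0019,0],[0,0,0.0019,0],[0,0,0.0019,0]])

```text
time: 7.57
ee_pos: [0.5185, -0.0321, 0.2539]
tcp_rot: [-180.0, -0.0, 19.2]
wrist_force: [2.5, 3.4, -10.5]
opening: 0.0316
grasp_force: 60.4
```

Converted, 0.15 cm / 80 = 0.0019, 0.1 cm / 80 = 0.0013.

Call:
servo_tool(moves=[[0,0,0.0006,0],[0,0,0.0013,0],[0,0,0.0019,0],[0,0,0.0019,0],[0,0,0.0019,0]])

```text
time: 7.98
ee_pos: [0.5185, -0.0321, 0.2554]
tcp_rot: [-180.0, -0.0, 19.2]
wrist_force: [1.5, 2.9, -10.4]
opening: 0.0317
grasp_force: 60.4
```

Converted, 0.15 cm / 80 = 0.0019, 0.1 cm / 80 = 0.0013.

Call:
servo_tool(moves=[[0,0,0.0006,0],[0,0,0.0013,0],[0,0,0.0019,0],[0,0,0.0019,0],[0,0,0.0019,0]])

```text
time: 8.4
ee_pos: [0.5185, -0.0321, 0.2568]
tcp_rot: [-180.0, -0.0, 19.2]
wrist_force: [2.1, 4.1, -10.8]
opening: 0.0316
grasp_force: 60.4
```

Converted, 0.15 cm / 80 = 0.0019, 0.1 cm / 80 = 0.0013.

Call:
servo_tool(moves=[[0,0,0.0006,0],[0,0,0.0013,0],[0,0,0.0019,0],[0,0,0.0019,0],[0,0,0.0019,0]])

```text
time: 8.82
ee_pos: [0.5185, -0.0322, 0.2583]
tcp_rot: [-180.0, -0.0, 19.2]
wrist_force: [1.6, 4.1, -11.2]
opening: 0.0315
grasp_force: 60.4
```

Converted, 0.15 cm / 80 = 0.0019, 0.1 cm / 80 = 0.0013.

Call:
servo_tool(moves=[[0,0,0.0006,0],[0,0,0.0013,0],[0,0,0.0019,0],[0,0,0.0019,0],[0,0,0.0019,0]])

```text
time: 9.23
ee_pos: [0.5185, -0.0322, 0.2598]
tcp_rot: [-180.0, -0.0, 19.2]
wrist_force: [1.2, 4.3, -11.7]
opening: 0.0319
grasp_force: 60.4
```

Converted, 0.15 cm / 80 = 0.0019, 0.1 cm / 80 = 0.0013.

Call:
servo_tool(moves=[[0,0,0.0006,0],[0,0,0.0013,0],[0,0,0.0019,0],[0,0,0.0019,0],[0,0,0.0019,0]])

```text
time: 9.65
ee_pos: [0.5185, -0.0322, 0.2614]
tcp_rot: [180.0, -0.0, 19.2]
wrist_force: [1.2, 4.9, -12.2]
opening: 0.0315
grasp_force: 60.4
```

Converted, 0.1 cm / 80 = 0.0013, 0.05 cm / 80 = 0.0006.

Call:
servo_tool(moves=[[0,0.0006,0.0006,0],[0,0.0006,0.0013,0],[0,0.0006,0.0013,0],[0,0.0006,0.0013,0]])

```text
time: 9.98
ee_pos: [0.5185, -0.032, 0.2624]
tcp_rot: [180.0, 0.0, 19.2]
wrist_force: [1.3, -0.3, -11.4]
opening: 0.0315
grasp_force: 60.5
```

Converted, 0.15 cm / 80 = 0.0019, 0.1 cm / 80 = 0.0013.

Call:
servo_tool(moves=[[0,0,0.0006,0],[0,0,0.0013,0],[0,0,0.0019,0],[0,0,0.0019,0],[0,0,0.0019,0]])

```text
time: 10.4
ee_pos: [0.5185, -0.032, 0.2639]
tcp_rot: [180.0, -0.0, 19.2]
wrist_force: [1.7, -2.7, -10.7]
opening: 0.0317
grasp_force: 60.7
```

Converted, 0.15 cm / 80 = 0.0019, 0.1 cm / 80 = 0.0013.

Call:
servo_tool(moves=[[0,0,0.0006,0],[0,0,0.0013,0],[0,0,0.0019,0],[0,0,0.0019,0],[0,0,0.0019,0]])

```text
time: 10.82
ee_pos: [0.5185, -0.0319, 0.2653]
tcp_rot: [180.0, 0.0, 19.2]
wrist_force: [1.0, -5.5, -10.6]
opening: 0.0313
grasp_force: 60.6
```

Call:
servo_tool(moves=[[0,-0.0006,0.0006,0],[0,-0.0006,0.0013,0],[0,-0.0006,0.0019,0],[0,-0.0006,0.0019,0],[0,-0.0006,0.0019,0]])

```text
time: 11.23
ee_pos: [0.5185, -0.032, 0.2669]
tcp_rot: [-180.0, -0.0, 19.2]
wrist_force: [1.2, -0.9, -11.5]
opening: 0.0319
grasp_force: 60.7
```

Call:
servo_tool(moves=[[0,0,0.0006,0],[0,0,0.0013,0],[0,0,0.0019,0],[0,0,0.0019,0],[0,0,0.0019,0]])

```text
time: 11.65
ee_pos: [0.5184, -0.032, 0.2681]
tcp_rot: [-180.0, 0.0, 19.2]
wrist_force: [1.8, 0.7, -13.7]
opening: 0.0315
grasp_force: 60.6
```

Converted, 0.05 cm / 80 = 0.0006, 0.03 cm / 80 = 0.0004.

Call:
servo_tool(moves=[[0,0,0.0004,0],[0,0,0.0006,0],[0,0,0.0006,0],[0,0,0.0006,0]])

```text
time: 11.98
ee_pos: [0.5184, -0.032, 0.2685]
tcp_rot: [-180.0, 0.0, 19.2]
wrist_force: [2.1, 1.7, -15.8]
opening: 0.0314
grasp_force: 60.7
```

The pull rose steeply to 15.8 N, so that is the buffer. Next I ease down until the sear takes the load.

Converted, -0.35 cm / 80 = -0.0044, -0.3 cm / 80 = -0.0038.

Call:
servo_tool(moves=[[0,0,-0.0006,0],[0,0,-0.0013,0],[0,0,-0.0019,0],[0,0,-0.0025,0],[0,0,-0.0031,0],[0,0,-0.0038,0],[0,0,-0.0044,0],[0,0,-0.0044,0],[0,0,-0.0044,0]])

```text
time: 12.73
ee_pos: [0.5186, -0.0321, 0.2665]
tcp_rot: [180.0, -0.1, 19.2]
wrist_force: [-1.8, 2.3, 2.4]
opening: 0.0313
grasp_force: 62.3
```

The sear is holding, with the load off the hand. Releasing, then rising.

Converted, 7 cm / 80 = 0.0875, 5 cm / 80 = 0.0625.

Call:
servo_tool(moves=[[0,0,-0.0003,0],[0,0,-0.0003,0],[0,0,0,0],[0,0,0,0],[0,0,0,0],[0,0,0,0],[0,0,0,0],[0,0,0,0],[0,0,0.0125,0],[0,0,0.0375,0],[0,0,0.0625,0],[0,0,0.0875,0],[0,0,0.0875,0],[0,0,0.0875,0]], claw=0)

```text
time: 13.9
ee_pos: [0.5189, -0.0322, 0.336]
tcp_rot: [180.0, -0.1, 19.2]
wrist_force: [0.1, -0.6, -0.2]
opening: 0.0856
grasp_force: 0.0
```

Run:
```python
from h import *
from scipy.spatial.transform import Rotation as Ro
o=get_obs(); w=camera("wrist")[:,:,::-1]; s=camera("side")[:,:,::-1]
print({k:np.round(o[k],4) for k in("time","q","ee_pos","tcp_rot","wrist_force","opening")})
cv2.imwrite("pics/w2.png",np.hstack([cv2.resize(s[130:350,320:460],(382,600)),cv2.resize(w[100:340,170:440],(418,372),interpolation=cv2.INTER_CUBIC) if False else cv2.copyMakeBorder(cv2.resize(w[100:340,170:440],(418,372)),0,228,0,0,cv2.BORDER_CONSTANT)]))
```

```text
{'time': np.float64(13.9), 'q': array([-3.550700e+00,  4.601800e+00,  2.164790e+01,  1.069426e+02,
       -1.000000e-03,  1.572080e+02]), 'ee_pos': array([ 0.5189, -0.0322,  0.336 ]), 'tcp_rot': array([ 1.799589e+02, -9.500000e-02,  1.924130e+01]), 'wrist_force': array([ 0.0614, -0.6116, -0.192 ]), 'opening': np.float64(0.0856)}
```

View pics/w2.png

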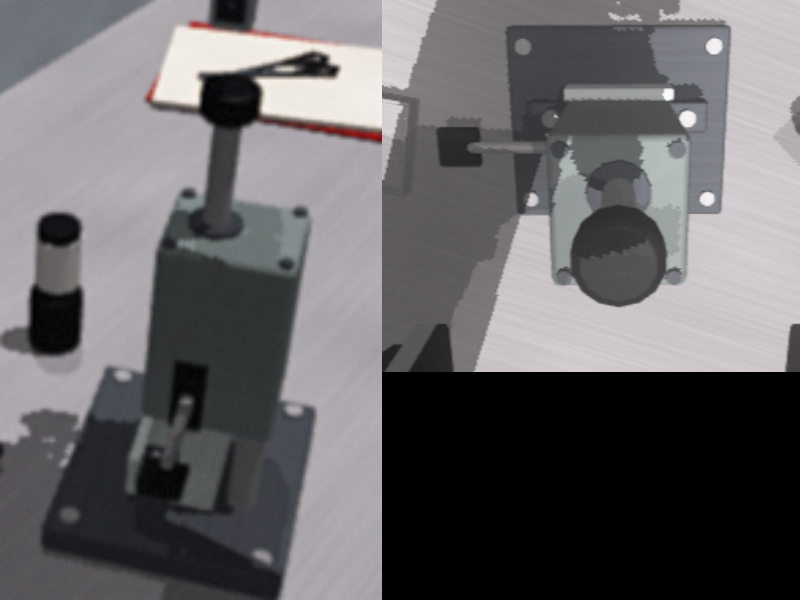

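The striker is cocked: the knob stands high with nothing holding it. Moving over the pad with the fingers shut.

Converted, -20.5 cm / 80 = -0.2563, 10.1 cm / 80 = 0.1263.

Call:
servo_tool(moves=[[-0.01,0.0313,0.0063,0],[-0.0225,0.0625,0.0063,0],[-0.035,0.1,0.0063,0],[-0.045,0.1263,0.0063,0],[-0.045,0.1263,0,0],[-0.045,0.1263,0,0],[-0.045,0.1263,0,0],[-0.045,0.1263,0,0],[-0.045,0.1263,-0.0375,0],[-0.045,0.1263,-0.075,0],[-0.045,0.1263,-0.1125,0],[-0.045,0.1263,-0.15,0],[-0.045,0.1263,-0.1875,0],[-0.045,0.1263,-0.2188,0],[-0.045,0.1263,-0.2438,0],[-0.045,0.1263,-0.2563,0],[-0.045,0.1263,-0.2563,0],[-0.045,0.1263,-0.2563,0]], claw=1, force=40)

```text
time: 15.5
ee_pos: [0.4826, 0.0684, 0.1307]
tcp_rot: [-180.0, 0.0, 19.2]
wrist_force: [0.6, -1.0, 0.3]
opening: 0.0002
grasp_force: 0.0
```

Run:
```python
from h import *
o=get_obs(); s=camera("side")[:,:,::-1];w=camera("wrist")[:,:,::-1]
print({k:np.round(o[k],4) for k in("time","ee_pos","tcp_rot","wrist_force","opening")})
cv2.imwrite("pics/w3.png",np.hstack([cv2.resize(s[130:350,320:460],(318,500)),cv2.resize(w,(480,500))]))
```

```text
{'time': np.float64(15.5), 'ee_pos': array([0.4826, 0.0684, 0.1307]), 'tcp_rot': array([-1.799995e+02,  8.700000e-03,  1.919370e+01]), 'wrist_force': array([ 0.6213, -0.9787,  0.329 ]), 'opening': np.float64(0.0002)}
```

View pics/w3.png

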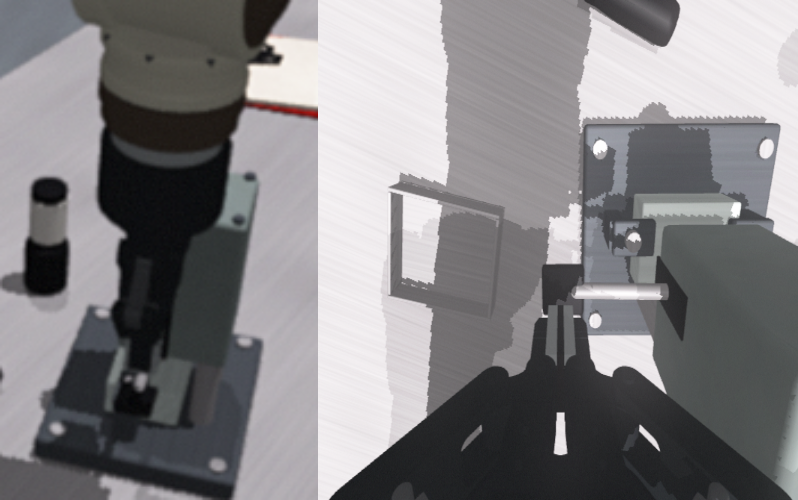

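The fingertips sit above the pad in both views and clear of the housing. Pressing gently in steps.

Converted, -3.4 cm / 80 = -0.0425, 0.05 cm / 80 = 0.0006.

Call:
servo_tool(moves=[[0.0025,0.0006,-0.01,0],[0.0025,0.0006,-0.02,0],[0.0025,0.0006,-0.0275,0],[0.0025,0.0006,-0.0325,0],[0.0025,0.0006,-0.035,0],[0.0025,0.0006,-0.0375,0],[0.0025,0.0006,-0.04,0],[0.0025,0.0006,-0.0425,0],[0.0025,0.0006,-0.0425,0]])

```text
time: 16.35
ee_pos: [0.4844, 0.0694, 0.0964]
tcp_rot: [-180.0, -0.0, 19.2]
wrist_force: [-3.2, 1.6, 4.0]
opening: 0.0001
grasp_force: 2.2
```

Converted, -0.6 cm / 80 = -0.0075, -0.45 cm / 80 = -0.0056.

Call:
servo_tool(moves=[[0,0,-0.0019,0],[0,0,-0.0038,0],[0,0,-0.0056,0],[0,0,-0.0075,0],[0,0,-0.0075,0]])

```text
time: 16.77
ee_pos: [0.4845, 0.0693, 0.0906]
tcp_rot: [180.0, -0.0, 19.2]
wrist_force: [-3.2, 0.2, 4.7]
opening: 0.0
grasp_force: 2.6
```

Call:
servo_tool(moves=[[0,0,-0.0013,0],[0,0,-0.0025,0],[0,0,-0.0038,0],[0,0,-0.005,0],[0,0,-0.0063,0],[0,0,-0.0075,0],[0,0,-0.0081,0],[0,0,-0.0081,0]])

```text
time: 17.43
ee_pos: [0.4847, 0.0692, 0.0838]
tcp_rot: [180.0, -0.0, 19.2]
wrist_force: [-0.1, -1.1, 2.1]
opening: 0.0002
grasp_force: 1.2
```

Run:
```python
from h import *
o=get_obs(); s=camera("side")[:,:,::-1];w=camera("top")[:,:,::-1]
print({k:np.round(o[k],4) for k in("time","ee_pos","wrist_force")})
cv2.imwrite("pics/w4.png",np.hstack([cv2.resize(s[130:350,320:460],(318,500)),cv2.resize(w[180:340,220:460],(480,320))if 0 else cv2.copyMakeBorder(cv2.resize(w[180:340,220:460],(480,320)),0,180,0,0,0)]))
```

```text
{'time': np.float64(17.4333), 'ee_pos': array([0.4847, 0.0692, 0.0838]), 'wrist_force': array([-0.1409, -1.1295,  2.0844])}
```

View pics/w4.png

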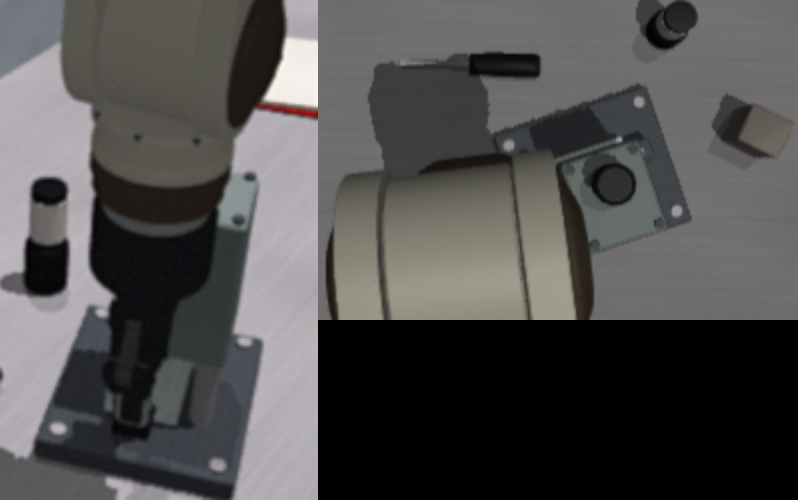

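The press force dropped and the top view shows the knob low again, so it has fired. Lifting clear and checking.

Converted, 23 cm / 80 = 0.2875, 22 cm / 80 = 0.275.

Call:
servo_tool(moves=[[0,0,0.0063,0],[0,0,0.015,0],[0,0,0.0275,0],[0,0,0.05,0],[0,0,0.0875,0],[0,0,0.125,0],[0,0,0.1625,0],[0,0,0.2,0],[0,0,0.2375,0],[-0.0375,0.0375,0.275,0],[-0.075,0.075,0.2875,0],[-0.1125,0.1125,0.2875,0],[-0.15,0.15,0.2875,0],[-0.175,0.175,0.2875,0],[-0.175,0.175,0.2875,0],[-0.175,0.175,0.2875,0]])

```text
time: 18.87
ee_pos: [0.3662, 0.1555, 0.3143]
tcp_rot: [-178.3, -0.0, 21.8]
wrist_force: [0.8, -0.6, 0.2]
opening: 0.0
grasp_force: 0.0
```

Run:
```python
from h import *
s=camera("side")[:,:,::-1];w=camera("top")[:,:,::-1]; o=get_obs(); print(o["time"],o["ee_pos"],o["wrist_force"])
cs=get_calibration("side"); print([blob(s,b,30) for b in [(385,170,420,215)]],cs["fy"])
R=cv2.Rodrigues(cs["rvec"])[0]
for z in (.247,.241): print(z,cv2.projectPoints(np.array([[.5185,-.032,z]]),cs["rvec"],cs["tvec"],np.array([[cs["fx"],0,cs["cx"]],[0,cs["fy"],cs["cy"]],[0,0,1]]),None)[0].ravel())
cv2.imwrite("pics/w5.png",np.hstack([cv2.resize(s[130:350,320:460],(318,500)),cv2.copyMakeBorder(cv2.resize(w[180:340,220:460],(480,320)),0,180,0,0,0)]))
```

```text
18.9667 [0.36693437 0.15532956 0.31375149] [ 0.72881585 -0.43099978  0.61629603]
[[(array([400.6, 192.9]), array([391, 184,  21,  19, 287]))]] 510.5191593365411
0.247 [401.64678186 189.33386434]
0.241 [401.23512473 192.7295734 ]
```

View pics/w5.png

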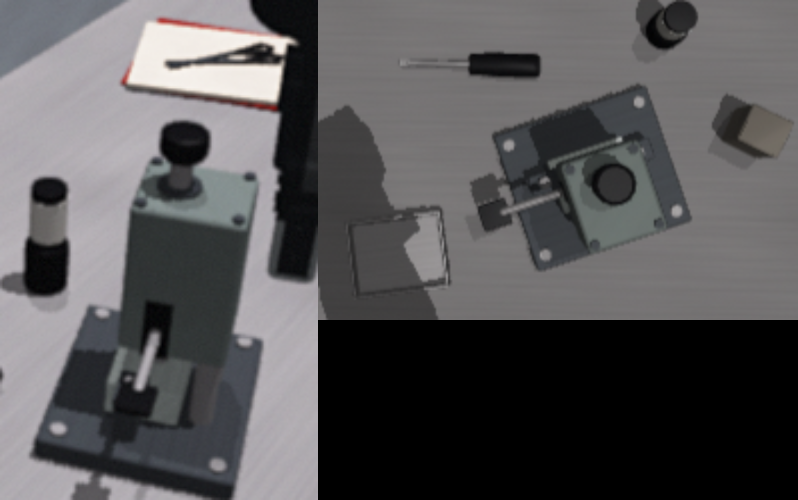

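The side-view knob blob is at row 192.9. Before firing it was at 189.3, and rows 189.3 and 192.7 are predicted for 247 mm and 241 mm, so the striker sits 6 mm lower and the dowel is flush. The trigger is level and the bystanders have not moved. Handing in.

```bash
python3 -c "
from workcell import *
print(job_done())"
```

```text
the job is handed in; nothing more can be done
None
```

I cocked the striker with a light touch on the end buffer (15.8 N peak reading), released it to stay cocked, and fired it with a gentle trigger press of about 5 N; the knob now sits about 6 mm lower, so the dowel reads flush, the other things on the bench look unmoved, and the job was handed in at about 19 s.

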